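# Set the case-press dies back on their board in order of size

## Task

Put the four loose white closing dies back on the die board in order of size: the largest die of the set is already standing at one end, so carry on from it with the next largest beside it, and so on down to the smallest at the far end. Each die lies flat, rim up, centred on its own felt disc; leave the largest die and the open watch where they are.

Things in the scene. Friction and masses are not known exactly. Their poses are not given: they have to be found in the camera images.
- die_60: the largest closing die, 60 mm diameter, 18 mm tall, a round white nylon disc (plain cylinder outside) with a raised rim and a small blind hole in the middle of its upper face; it already stands on one of the two end places of the die board, covering it. Loose, about 60 g. Origin: centre of its underside; z up
- die_51: closing die, 51 mm diameter, 18 mm tall, a round white nylon disc (plain cylinder outside) with a raised rim and a small blind hole in the middle of its upper face; it starts lying flat, rim up, on the bench in front of or beside the die board. Loose, 10 to 60 g. Origin: centre of its underside; z up
- die_42: closing die, 42 mm diameter, 18 mm tall, a round white nylon disc (plain cylinder outside) with a raised rim and a small blind hole in the middle of its upper face; it starts lying flat, rim up, on the bench in front of or beside the die board. Loose, 10 to 60 g. Origin: centre of its underside; z up
- die_33: closing die, 33 mm diameter, 18 mm tall, a round white nylon disc (plain cylinder outside) with a raised rim and a small blind hole in the middle of its upper face; it starts lying flat, rim up, on the bench in front of or beside the die board. Loose, 10 to 60 g. Origin: centre of its underside; z up
- die_24: closing die, 24 mm diameter, 18 mm tall, a round white nylon disc (plain cylinder outside) with a raised rim and a small blind hole in the middle of its upper face; it starts lying flat, rim up, on the bench in front of or beside the die board. Loose, 10 to 60 g. Origin: centre of its underside; z up
- felt_a: one of four empty places on the die board, all alike: a grey felt disc 46 mm across, level with the top of the board. The letters have no order along the row. Origin: centre of the disc, on the board's top face, 15 mm above the bench. The die board is a fixed dark wooden slab 360 x 84 x 15 mm lying on the bench with five places in one straight row along its middle, 70 mm apart; the largest die covers the place at one end, these four are the rest
- felt_b: one of four empty places on the die board, all alike: a grey felt disc 46 mm across, level with the top of the board. The letters have no order along the row. Origin: centre of the disc, on the board's top face, 15 mm above the bench. The die board is a fixed dark wooden slab 360 x 84 x 15 mm lying on the bench with five places in one straight row along its middle, 70 mm apart; the largest die covers the place at one end, these four are the rest
- felt_c: one of four empty places on the die board, all alike: a grey felt disc 46 mm across, level with the top of the board. The letters have no order along the row. Origin: centre of the disc, on the board's top face, 15 mm above the bench. The die board is a fixed dark wooden slab 360 x 84 x 15 mm lying on the bench with five places in one straight row along its middle, 70 mm apart; the largest die covers the place at one end, these four are the rest
- felt_d: one of four empty places on the die board, all alike: a grey felt disc 46 mm across, level with the top of the board. The letters have no order along the row. Origin: centre of the disc, on the board's top face, 15 mm above the bench. The die board is a fixed dark wooden slab 360 x 84 x 15 mm lying on the bench with five places in one straight row along its middle, 70 mm apart; the largest die covers the place at one end, these four are the rest
- watch: an open wrist watch, movement up, set in a black round cushion with a bright metal foot ring: 62 mm across and 29 mm tall in all, loose, standing on the bench among the dies. Origin: centre of its underside; z up. Other low bench things (loupe, flat tin, oil pot, up to 37 mm tall) also stand among the dies
There are look-alikes about, which are no part of the job. Leave any brown look-alike of the die_42 alone.

How it is judged:
At the end, for the whole second after the job is handed in: The 51, 42, 33 and 24 mm dies stand on the board in that order going away from the 60 mm die, each flat (within 0.1 rad), rim up, at rest and released, its centre within 12 mm of the centre of its felt disc; the 60 mm die is within 12 mm and the watch within 15 mm of where it started ((horizontal distance between die_51 and felt_a below 0.012 m or horizontal distance between die_51 and felt_b below 0.012 m or horizontal distance between die_51 and felt_c below 0.012 m or horizontal distance between die_51 and felt_d below 0.012 m) and horizontal distance between die_51 and die_60 between 0.045 and 0.095 m and height (world z) of die_51 between 0.012 and 0.018 m and angle between each of die_51, die_42, die_33, die_24's own z axis and vertical below 0.1 rad and linear speed of each of die_51, die_42, die_33, die_24 below 0.02 m/s and (horizontal distance between die_42 and felt_a below 0.012 m or horizontal distance between die_42 and felt_b below 0.012 m or horizontal distance between die_42 and felt_c below 0.012 m or horizontal distance between die_42 and felt_d below 0.012 m) and horizontal distance between die_42 and die_60 between 0.115 and 0.165 m and height (world z) of die_42 between 0.012 and 0.018 m and (horizontal distance between die_33 and felt_a below 0.012 m or horizontal distance between die_33 and felt_b below 0.012 m or horizontal distance between die_33 and felt_c below 0.012 m or horizontal distance between die_33 and felt_d below 0.012 m) and horizontal distance between die_33 and die_60 between 0.185 and 0.235 m and height (world z) of die_33 between 0.012 and 0.018 m and (horizontal distance between die_24 and felt_a below 0.012 m or horizontal distance between die_24 and felt_b below 0.012 m or horizontal distance between die_24 and felt_c below 0.012 m or horizontal distance between die_24 and felt_d below 0.012 m) and horizontal distance between die_24 and die_60 between 0.255 and 0.305 m and height (world z) of die_24 between 0.012 and 0.018 m and distance of die_60 from where it was at the start of the episode below 0.012 m and distance of watch from where it was at the start of the episode below 0.015 m); the robot touches nothing.
It fails at once if the largest die is pushed out of its place (over 12 mm) (distance of die_60 from where it was at the start of the episode above 0.012 m).
It fails at once if the open watch is disturbed (moved over 15 mm or tipped) (distance of watch from where it was at the start of the episode above 0.015 m or angle between watch's own z axis and vertical above 0.2 rad).
It also fails if it takes over 88 s, if anything falls off the work surface, if the arm or the gripper's body presses on something with over 40 N, if the wrist force passes 120 N, or if a joint passes its speed limit or range.

## Robot

A 7-joint arm with a two-finger parallel gripper is mounted at the origin on the work surface. World frame = base frame: x ahead of the robot, y to its left, z up, the work surface at z = 0. Lengths are in m, angles in rad, forces in N, time in s.
With the tool pointing down it reaches from about 0.425 to 0.95 m from the base axis. Payload 4.7 kg.
Tool frame: the origin (TCP) lies at the very end of the fingers, on their centre line; the grasp point (between the pads) lies 19 mm behind it; z points along the fingers, y is the direction in which the jaws open and shut (so a half turn about z gives the same grasp; the last joint's range is limited). The gripper opens to 85 mm and grips with 20 to 120 N. Pads are 22 mm wide; open, the fingers measure 114 mm over their backs; the gripper's body (76 mm by 85 mm) begins 54 mm behind the grasp point. The pads swing forward as they close: fully open they stand 13 mm farther back than shut.
Start: joints at [1.295, 0.469, -0.049, 1.532, 0.024, 1.141, -0.082], TCP at [0.165, -0.655, 0.231] pointing down, gripper open.
Joint ranges: [-2.59, 2.59], [-0.33, 1.99], [-1.39, 1.29], [0.1, 2.45], [-1.04, 4.18], [0.21, 1.99], [-2.66, 2.66]. Speed limits (rad/s): [2.57, 2.57, 3.14, 3.14, 3.14, 3.14, 3.14].

## Interface

Orientations are given as a unit quaternion [w, x, y, z].
In Python, from rig import robot gives the robot as it stands.
- The arm moves only by the tool play_rows, never from a script. Its arguments are lists of equal length, an entry for each row: "fingers": the opening, from 0 (shut) to 1 (fully open); "linear": the shift along the tool's x, y, z in m, a list of three; "angular": the turn, a rotation vector about the tool's x, y, z in rad, a list of three. A call has 1 to 20 rows; each row is the pose to reach, as a shift and turn from the pose commanded when the call began, along the tool's axes at that moment; what a row does not reach only later rows make up. A row lasts 1/10 s, in which the tool goes at most 50 mm and 8.59 degrees, less where a joint would pass 70% of its speed; a pose out of reach is approached as far as the arm can. A call with a gripper value outside its range is refused whole. The fingers move at their own pace and stop on an object; "newtons" is the grip in N (left out, the last holds). Time passes only in rows, so rows that repeat a pose let the fingers close. It gives the time, the measured TCP pose, the force and the opening at its end, in the units of the state.
- robot.get_state(): the state, without advancing time (a new reading comes with each control period).
- robot.capture(name): name is "scene" or "top" or "wrist"; returns (picture, depth): 420x560x3 uint8, red, green, blue; 420x560 float32, m along the optical axis (not along the pixel's ray), 0 where there is no reading.
- robot.camera_info(name): a dict with "fovy" (degrees; the focal length in pixels is half the picture's height over the tangent of half this angle, whatever the lens; pixels are square), "cx", "cy" (the principal point, pixels), "rvec" (rotation vector, rad) and "tvec" (3), from world to camera coordinates, as OpenCV has them; the wrist camera has in their place "T_tool_cam" (4x4, takes a point from camera to tool coordinates, whose origin is the TCP and whose axes are the flange's). Camera axes: x right, y down, z forward; pixel columns grow to the right and rows downward; lengths in m; the calibration is good to about 2 mm. A picture is of the moment at which its call begins: read the wrist's pose just before it. camera_info takes no time and is no camera call.
- robot.hand_in(): hands the job in, once; it reports no verdict.
The state is a dict: "clock": time; "q": joint angles; "dq": joint speeds; "joint_efforts": joint torques, N m; "tcp_pos": TCP position; "ee_rot": TCP orientation; "wrist_force": force on the tool from outside, world axes, zero at the start; "torque": the same for the moment, N m; "gripper_width": opening from 0.0 (shut) to 1.0 (fully open).
Only numpy, scipy, OpenCV 4.12 (cv2) and the standard library are available. Lean on these libraries where they do the work, as an engineer would, in place of code of your own. Each camera call takes 0.05 s, during which the arm holds its last target.

## Working session

There is one attempt and no reset: what is moved stays moved. The work goes in short steps, Python scripts to look and compute and a tool call to move; the robot and the scene stay as the last step left them, time stands still between calls to the robot, and variables do not carry over. Pictures are saved under pics/ and viewed, and the job is handed in when it is done.

Besides the shell and the picture viewer there is one more tool, called after ">>>" by a JSON object that holds its "method" and its "body". play_rows: Moves the arm, as the interface text tells. Its arguments: {"type":"object","properties":{"fingers":{"type":"array","items":{"type":"number"}},"linear":{"type":"array","items":{"type":"array","items":{"type":"number"}}},"angular":{"type":"array","items":{"type":"array","items":{"type":"number"}}},"newtons":{"type":"number"}},"required":["fingers","linear","angular"]}

```bash
ls; mkdir -p pics; cat > h.py <<'E'
import numpy as np, cv2
from rig import robot
from scipy.spatial.transform import Rotation as R
def cam(name,st=None):
    i=robot.camera_info(name); f=210/np.tan(np.radians(i['fovy'])/2)
    if name=='wrist':
        T=np.array(i['T_tool_cam']); w=np.array(st['ee_rot'])
        Rt=R.from_quat([w[1],w[2],w[3],w[0]]).as_matrix()
        return f,i['cx'],i['cy'],Rt@T[:3,:3],Rt@T[:3,3]+np.array(st['tcp_pos'])
    Rm=R.from_rotvec(np.array(i['rvec']).ravel()).as_matrix()
    return f,i['cx'],i['cy'],Rm.T,-Rm.T@np.array(i['tvec']).ravel()
def ray(c,u,v,z):
    f,cx,cy,Rc,o=c; d=Rc@np.array([(u-cx)/f,(v-cy)/f,1]); return o+d*(z-o[2])/d[2]
def proj(c,p):
    f,cx,cy,Rc,o=c; q=Rc.T@(np.array(p)-o); return cx+f*q[0]/q[2],cy+f*q[1]/q[2]
def shot(name,fn):
    st=robot.get_state(); im,d=robot.capture(name)
    np.savez(f'pics/{fn}.npz',im=im,d=d); cv2.imwrite(f'pics/{fn}.png',im[:,:,::-1]); return im,d,st
E
python3 - <<'E'
from h import *
for n in ('top','scene','wrist'):
    im,d,st=shot(n,n+'0'); print(n,robot.camera_info(n))
print(st)
E
```

```text
pics
top {'fovy': 50.19688472572398, 'cx': 280.76003370155064, 'cy': 201.76205044180182, 'rvec': array([ 2.15708439, -2.19515725,  0.11352538]), 'tvec': array([0.02451746, 0.48084798, 1.11417331])}
scene {'fovy': 44.124086808119294, 'cx': 280.46252612711237, 'cy': 213.0697133876554, 'rvec': array([ 2.00844992,  1.04060323, -0.49132375]), 'tvec': array([-0.28907461, -0.19527531,  1.41579357])}
wrist {'fovy': 71.41260130058271, 'cx': 278.56118832274046, 'cy': 212.7393068771362, 'T_tool_cam': array([[-7.00981999e-04, -9.53423756e-01, -3.01633305e-01,
         7.80158005e-02],
       [ 9.99999721e-01, -7.46765432e-04,  3.64750841e-05,
        -2.75558044e-04],
       [-2.60025537e-04, -3.01633195e-01,  9.53424013e-01,
        -1.43270987e-01],
       [ 0.00000000e+00,  0.00000000e+00,  0.00000000e+00,
         1.00000000e+00]])}
{'clock': 0.1, 'q': array([ 1.29510348,  0.46940304, -0.04859992,  1.53356911,  0.02408945,
        1.14098662, -0.08230041]), 'dq': array([ 1.26650539e-04, -7.07629630e-04,  4.15975973e-05, -2.67080042e-03,
       -3.84582412e-04,  9.08832136e-04,  4.18714487e-04]), 'joint_efforts': array([ 1.47906932e-03, -5.11510134e+01, -4.67362104e-02, -2.38388461e+01,
        1.08409353e-02,  4.39480558e-03,  1.75101422e-05]), 'tcp_pos': array([ 0.16479206, -0.6540398 ,  0.23034015]), 'ee_rot': array([-8.80401693e-04,  9.92394168e-01,  1.23097614e-01, -1.33981609e-04]), 'wrist_force': array([ 0.71148081, -0.2900326 , -0.04479742]), 'torque': array([ 0.01402651, -0.01348017, -0.01039888]), 'gripper_width': 1.0024422870141494}
```

View pics/top0.png

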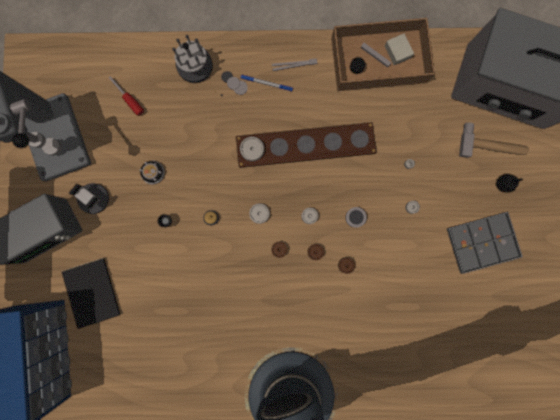

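View pics/scene0.png

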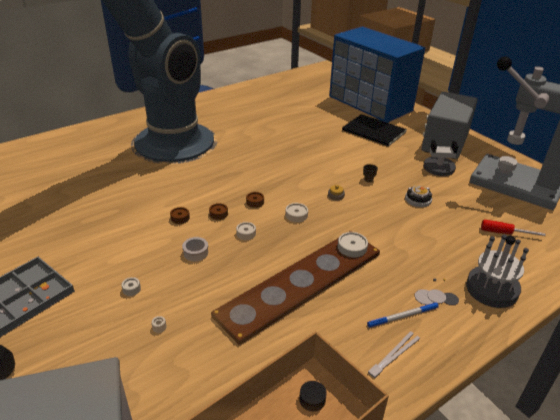

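```bash
python3 - <<'E'
from h import *
t=cam('top'); s=cam('scene'); print(t[4],s[4],t[0])
z=np.load('pics/top0.npz'); im,d=z['im'],z['d']
for n,p in dict(d60=(252,148),A=(260,213),B=(310,215),C=(356,217),D=(412,207),E=(408,163),f1=(279,147),f2=(306,145),f3=(333,142),f4=(360,139),watch=(152,172),br=(280,249),base=(290,395),tin=(211,217)).items():
    print(n,ray(t,*p,.018).round(3), 'd',d[p[1],p[0]])
b=im[100:290,130:430]; cv2.imwrite('pics/c1.png',cv2.resize(b,None,fx=2.66,fy=2.66,interpolation=cv2.INTER_CUBIC)[:,:,::-1])
E
```

```text
[0.37241137 0.02654476 1.15490398] [ 1.17213452 -0.50907877  0.70221613] 448.3337240903719
d60 [0.622 0.088 0.018] d 1.1583849
A [0.454 0.069 0.018] d 1.1523612
B [ 0.447 -0.058  0.018] d 1.1547014
C [ 0.439 -0.175  0.018] d 1.1367596
D [ 0.463 -0.318  0.018] d 1.1608111
E [ 0.576 -0.313  0.018] d 1.1680197
f1 [0.624 0.018 0.018] d 1.1608194
f2 [ 0.628 -0.052  0.018] d 1.15816
f3 [ 0.634 -0.122  0.018] d 1.1620905
f4 [ 0.641 -0.192  0.018] d 1.1582325
watch [0.564 0.344 0.018] d 1.1375762
br [0.362 0.02  0.018] d 1.1437107
base [0.006 0.002 0.018] d 0.898751
tin [0.446 0.194 0.018] d 1.1326282
```

View pics/c1.png

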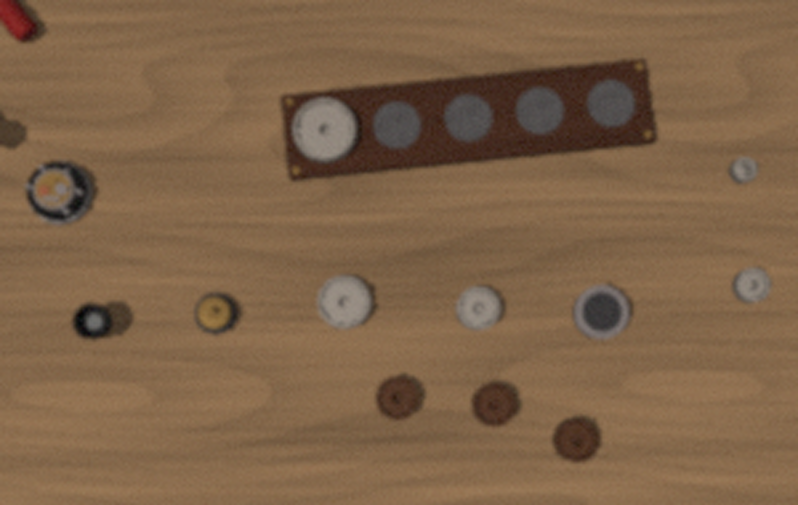

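View pics/wrist0.png

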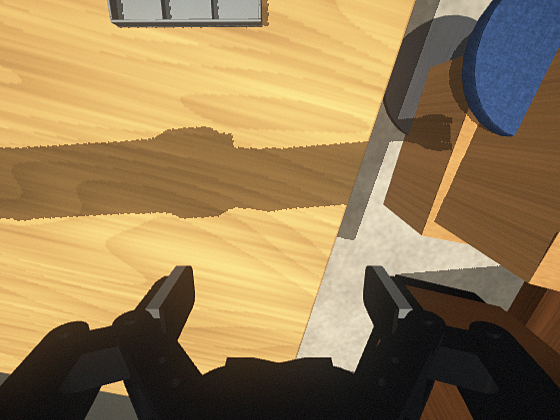

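```bash
python3 - <<'E'
from h import *
def find(name,fn,pts,rad,zs,sat=70,vmin=100):
    c=cam(name); im=np.load(f'pics/{fn}.npz')['im']; hsv=cv2.cvtColor(im,cv2.COLOR_RGB2HSV)
    for n,(u,v) in pts.items():
        z=zs[n]
        m=((hsv[:,:,1]<sat)&(hsv[:,:,2]>vmin)).astype(np.uint8)
        k=np.zeros_like(m); cv2.circle(k,(u,v),rad,1,-1); m&=k
        cs=cv2.findContours(m,0,cv2.CHAIN_APPROX_NONE)[0]; cc=max(cs,key=cv2.contourArea)
        P=np.array([ray(c,x,y,z)[:2] for x,y in cc[:,0]]).astype(np.float32)
        (x,y),r=cv2.minEnclosingCircle(P); M=cv2.moments(cc); q=ray(c,M['m10']/M['m00'],M['m01']/M['m00'],z)
        a=cv2.contourArea(P.reshape(-1,1,2)); print(name,n,'circ',round(x,4),round(y,4),'D',round(2*r,4),'cen',q[:2].round(4),'Deq',round(2*np.sqrt(a/np.pi),4))
h=.018
find('top','top0',dict(d60=(252,148),A=(260,213),B=(310,215),C=(356,217),D=(412,207),E=(408,163)),17,dict(d60=.033,A=h,B=h,C=h,D=h,E=h))
im=np.load('pics/top0.npz')['im']; hsv=cv2.cvtColor(im,cv2.COLOR_RGB2HSV)
for p in [(279,147),(306,145),(333,142),(360,139),(292,147),(260,213),(300,180)]: print(hsv[p[1],p[0]])
find('top','top0',dict(f1=(279,147),f2=(306,145),f3=(333,142),f4=(360,139)),13,dict(f1=.015,f2=.015,f3=.015,f4=.015),70,60)
im=np.load('pics/top0.npz')['im']
cv2.imwrite('pics/c2.png',np.hstack([cv2.resize(im[v-20:v+20,u-20:u+20],(150,150),interpolation=cv2.INTER_NEAREST) for u,v in [(260,213),(310,215),(356,217),(412,207),(408,163)]])[:,:,::-1])
im=np.load('pics/scene0.npz')['im']
cv2.imwrite('pics/c3.png',cv2.resize(im[180:340,100:400],(800,427))[:,:,::-1])
E
```

```text
top d60 circ 0.6189 0.0894 D 0.0605 cen [0.6186 0.0889] Deq 0.0573
top A circ 0.454 0.0718 D 0.0514 cen [0.4538 0.0723] Deq 0.0483
top B circ 0.446 -0.0557 D 0.042 cen [ 0.4456 -0.056 ] Deq 0.0395
top C circ 0.4391 -0.1735 D 0.0535 cen [ 0.4397 -0.1735] Deq 0.0505
top D circ 0.464 -0.3195 D 0.0349 cen [ 0.4635 -0.32  ] Deq 0.0311
top E circ 0.5754 -0.3175 D 0.025 cen [ 0.5759 -0.3176] Deq 0.0219
[15 13 81]
[15 13 81]
[165  13  81]
[175  18  87]
[  8 146  63]
[ 16  39 143]
[ 14 117 133]
top f1 circ 0.6253 0.0184 D 0.0473 cen [0.6254 0.0188] Deq 0.0445
top f2 circ 0.6316 -0.0507 D 0.0471 cen [ 0.6316 -0.0509] Deq 0.0444
top f3 circ 0.6374 -0.1209 D 0.0473 cen [ 0.6371 -0.1207] Deq 0.0446
top f4 circ 0.6436 -0.1904 D 0.0474 cen [ 0.6432 -0.1907] Deq 0.0451
```

View pics/c2.png

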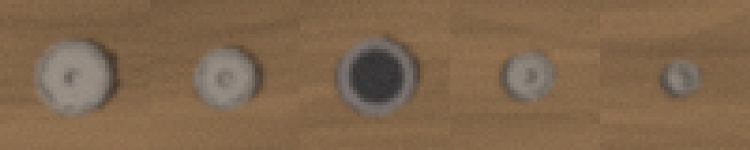

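View pics/c3.png

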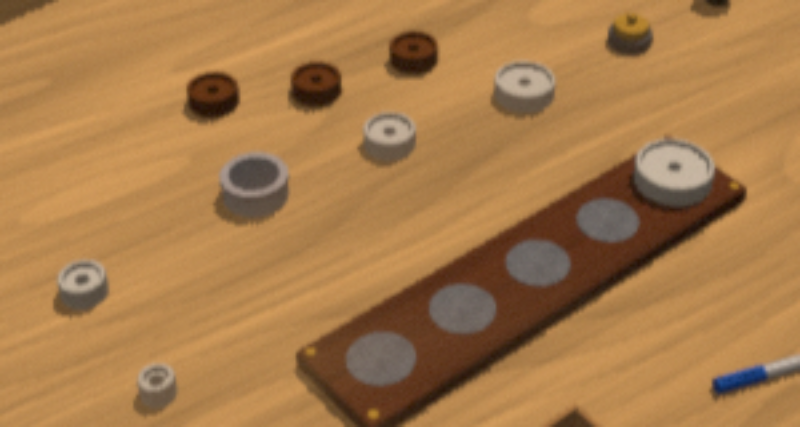

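```bash
cat >> h.py <<'E'
YAW=np.radians(5.05)
def delta(x,y,z,yaw=YAW):
    st=robot.get_state(); w=np.array(st['ee_rot']); r=R.from_quat([w[1],w[2],w[3],w[0]])
    # target: tool y=(cos,sin,0), z=-Z
    Y=np.array([np.cos(yaw),np.sin(yaw),0]); Z=np.array([0,0,-1.]); X=np.cross(Y,Z)
    rt=R.from_matrix(np.c_[X,Y,Z])
    print('lin',r.inv().apply(np.array([x,y,z])-st['tcp_pos']).round(4),'ang',(r.inv()*rt).as_rotvec().round(4),'tcp',st['tcp_pos'].round(4),'t',st['clock'],'grip',round(float(st['gripper_width']),3),'F',st['wrist_force'].round(1))
E
python3 -c "
from h import *
delta(.5754,-.3175,.2)"
```

```text
lin [ 0.4804 -0.2261  0.0308] ang [-1.3000e-03 -1.0000e-03 -1.4121e+00] tcp [ 0.1648 -0.6541  0.2305] t 0.15 grip 1.001 F [ 0.8  0.8 -0.1]
```

>>> {"method": "play_rows", "body": {"fingers": [0.75,0.75,0.75,0.75,0.75,0.75,0.75,0.75,0.75,0.75,0.75,0.75,0.75,0.75,0.75,0.75,0.75,0.75], "linear": [[0.015,-0.007,0],[0.045,-0.021,0],[0.08,-0.038,0],[0.115,-0.054,0.005],[0.15,-0.07,0.01],[0.185,-0.087,0.01],[0.22,-0.104,0.01],[0.255,-0.12,0.015],[0.29,-0.136,0.02],[0.325,-0.153,0.02],[0.36,-0.17,0.02],[0.395,-0.186,0.025],[0.43,-0.202,0.03],[0.46,-0.216,0.03],[0.475,-0.224,0.031],[0.48,-0.226,0.031],[0.48,-0.226,0.031],[0.48,-0.226,0.031]], "angular": [[0,0,-0.04],[0,0,-0.13],[0,0,-0.23],[0,0,-0.34],[0,0,-0.44],[0,0,-0.54],[0,0,-0.65],[0,0,-0.75],[0,0,-0.85],[0,0,-0.95],[0,0,-1.06],[0,0,-1.16],[0,0,-1.26],[0,0,-1.35],[0,0,-1.39],[0,0,-1.41],[0,0,-1.41],[0,0,-1.41]]}}

```text
clock: 1.95
tcp_pos: [0.5738, -0.32, 0.2003]
ee_rot: [0.0, 0.677, 0.736, -0.001]
wrist_force: [0.7, 0.3, 1.0]
gripper_width: 0.751
```

```bash
python3 -c "
from h import *
delta(.5754,-.3175,.05)
im,d,st=shot('wrist','w1'); c=cam('wrist',st); print(proj(c,(.5754,-.3175,.018)), proj(c,(.6434,-.1905,.015)))"
```

```text
lin [0.0026 0.002  0.1503] ang [-0.0013  0.0012 -0.0053] tcp [ 0.5738 -0.32    0.2003] t 1.95 grip 0.751 F [0.7 0.3 1. ]
(np.float64(279.73779152372435), np.float64(189.24188413635136)) (np.float64(356.27244351070505), np.float64(73.07021858719554))
```

View pics/w1.png

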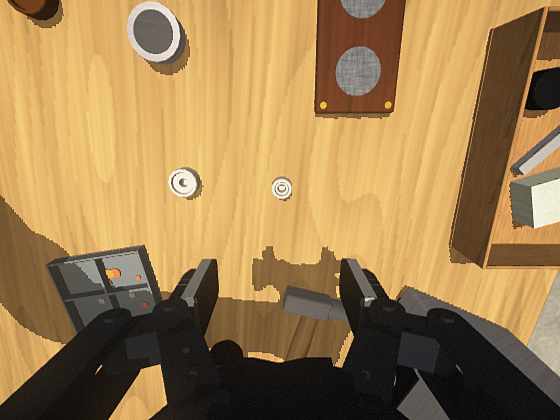

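The wrist view shows die_24 at (282,188), die_33 at (184,183), the end felt at (358,71), and the tin or loupe at (156,33). I'll measure the dies and felt from this view.

```bash
cat >> h.py <<'E'
def meas(fn,c,pts,rad,z,sat,vmin,vmax=256,show=True):
    im=np.load(f'pics/{fn}.npz')['im']; hsv=cv2.cvtColor(im,cv2.COLOR_RGB2HSV); out=[]
    for (u,v) in pts:
        m=((hsv[:,:,1]<sat)&(hsv[:,:,2]>vmin)&(hsv[:,:,2]<vmax)).astype(np.uint8)
        k=np.zeros_like(m); cv2.circle(k,(u,v),rad,1,-1); m&=k
        cc=max(cv2.findContours(m,0,cv2.CHAIN_APPROX_NONE)[0],key=cv2.contourArea); cc=cv2.convexHull(cc)
        P=np.array([ray(c,x,y,z)[:2] for x,y in cc[:,0]]).astype(np.float32)
        (x,y),r=cv2.minEnclosingCircle(P); a=cv2.contourArea(P.reshape(-1,1,2)); M=cv2.moments((P*1e4).reshape(-1,1,2))
        print((u,v),'circ',round(x,4),round(y,4),'D',round(2*r,4),'cen',round(M['m10']/M['m00']/1e4,4),round(M['m01']/M['m00']/1e4,4),'Deq',round(2*np.sqrt(a/np.pi),4))
E
python3 -c "
from h import *
st=robot.get_state(); c=cam('wrist',st)
im=np.load('pics/w1.npz')['im']; h=cv2.cvtColor(im,cv2.COLOR_RGB2HSV)
for p in [(282,178),(282,193),(184,173),(358,71),(340,71),(282,220),(325,71)]: print(p,h[p[1],p[0]])
meas('w1',c,[(282,188)],20,.018,90,150)
meas('w1',c,[(184,183)],25,.018,90,150)
meas('w1',c,[(358,71)],30,.015,60,60)"
```

```text
(282, 178) [ 19  48 158]
(282, 193) [ 24  30 247]
(184, 173) [ 21  20 243]
(358, 71) [ 20  11 141]
(340, 71) [ 17  12 148]
(282, 220) [ 19 135 227]
(325, 71) [ 11 171 109]
(282, 188) circ 0.577 -0.3154 D 0.0264 cen 0.577 -0.3161 Deq 0.0234
(184, 183) circ 0.4646 -0.3196 D 0.0333 cen 0.4645 -0.3195 Deq 0.0321
(358, 71) circ 0.6445 -0.1888 D 0.046 cen 0.6445 -0.1888 Deq 0.0452
```

>>> {"method": "play_rows", "body": {"fingers": [0.7,0.7,0.7,0.7,0.7,0.7,0.7,0.7,0.7,0.7,0.7,0.7], "linear": [[0.001,0.001,0.015],[0.003,0.0035,0.04],[0.003,0.0035,0.065],[0.003,0.0035,0.09],[0.003,0.0035,0.115],[0.003,0.0035,0.14],[0.003,0.0035,0.16],[0.003,0.0035,0.175],[0.003,0.0035,0.185],[0.003,0.0035,0.192],[0.003,0.0035,0.195],[0.003,0.0035,0.195]], "angular": [[0,0,0],[0,0,0],[0,0,0],[0,0,0],[0,0,0],[0,0,0],[0,0,0],[0,0,0],[0,0,0],[0,0,0],[0,0,0],[0,0,0]]}}

```text
clock: 3.2
tcp_pos: [0.5786, -0.315, 0.0055]
ee_rot: [0.0, 0.676, 0.737, 0.0]
wrist_force: [0.2, 0.7, 0.3]
gripper_width: 0.699
```

```bash
python3 -c "
from h import *
delta(.577,-.3165,.004)
im,d,st=shot('wrist','w2'); im,d,st=shot('scene','s2')"
```

```text
lin [-0.0014 -0.0017  0.0015] ang [ 0.0004  0.0003 -0.0022] tcp [ 0.5786 -0.315   0.0055] t 3.2 grip 0.699 F [0.2 0.7 0.3]
```

View pics/w2.png

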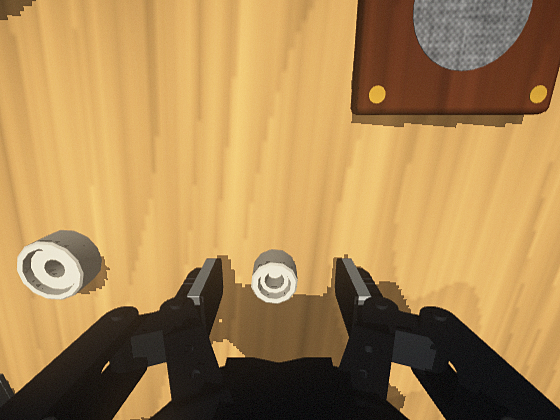

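View pics/s2.png

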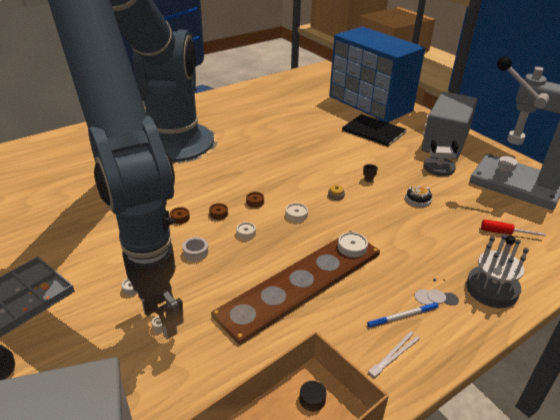

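```bash
python3 -c "
from h import *
st=robot.get_state(); c=cam('wrist',st)
meas('w2',c,[(274,284)],24,.018,90,170)"
```

```text
(274, 284) circ 0.5774 -0.3168 D 0.0243 cen 0.5775 -0.3167 Deq 0.0233
```

>>> {"method": "play_rows", "body": {"fingers": [0.6,0.45,0.35,0.28,0.2,0.15,0.15,0.15,0.15], "linear": [[-0.0015,-0.001,0.001],[-0.0015,-0.001,0.001],[-0.0015,-0.001,0.001],[-0.0015,-0.001,0.001],[-0.0015,-0.001,0.001],[-0.0015,-0.001,0.001],[-0.0015,-0.001,0.001],[-0.0015,-0.001,0.001],[-0.0015,-0.001,0.001]], "angular": [[0,0,0],[0,0,0],[0,0,0],[0,0,0],[0,0,0],[0,0,0],[0,0,0],[0,0,0],[0,0,0]], "newtons": 30}}

```text
clock: 4.2
tcp_pos: [0.5778, -0.3165, 0.0047]
ee_rot: [0.0, 0.676, 0.737, 0.0]
wrist_force: [-0.4, -0.1, 3.4]
gripper_width: 0.263
```

```bash
python3 -c "
from h import *
delta(.6440,-.1895,.021)"
```

```text
lin [ 0.1209  0.0769 -0.0163] ang [ 0.0004  0.0004 -0.0021] tcp [ 0.5778 -0.3165  0.0047] t 4.2 grip 0.263 F [-0.4 -0.1  3.4]
```

>>> {"method": "play_rows", "body": {"fingers": [0.15,0.15,0.15,0.15,0.15,0.15,0.15,0.15,0.15,0.15,0.15,0.15], "linear": [[0,0,-0.01],[0,0,-0.03],[0.005,0.003,-0.05],[0.02,0.013,-0.055],[0.04,0.026,-0.055],[0.065,0.041,-0.055],[0.09,0.057,-0.055],[0.11,0.07,-0.055],[0.118,0.075,-0.055],[0.121,0.077,-0.055],[0.121,0.077,-0.055],[0.121,0.077,-0.055]], "angular": [[0,0,0],[0,0,0],[0,0,0],[0,0,0],[0,0,0],[0,0,0],[0,0,0],[0,0,0],[0,0,0],[0,0,0],[0,0,0],[0,0,0]]}}

```text
clock: 5.4
tcp_pos: [0.6431, -0.1911, 0.059]
ee_rot: [0.0, 0.677, 0.736, -0.001]
wrist_force: [0.1, -0.9, -0.7]
gripper_width: 0.262
```

```bash
python3 -c "
from h import *
im,d,st=shot('wrist','w3'); c=cam('wrist',st)
delta(.6440,-.1895,.020)
print(proj(c,(.6440,-.1895,.015)))"
```

```text
lin [0.0017 0.0011 0.0391] ang [-0.0008  0.001  -0.0046] tcp [ 0.6431 -0.1913  0.0591] t 5.45 grip 0.262 F [ 0.7  0.2 -0.8]
(np.float64(278.93508110629114), np.float64(235.82412545281028))
```

View pics/w3.png

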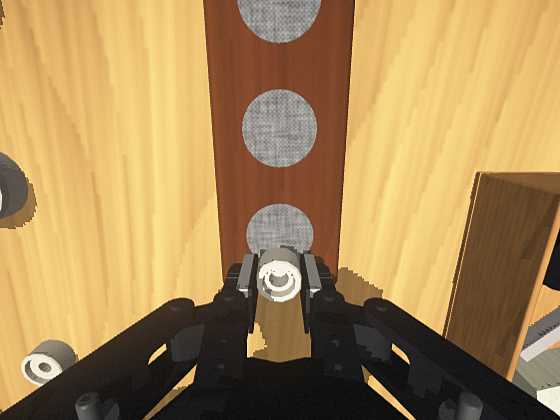

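Die_24 is held at (280,280), directly over the end felt, with felt 3 at (279,128). I'll lower it and release.

>>> {"method": "play_rows", "body": {"fingers": [0.15,0.15,0.15,0.15,0.15,0.15,0.3,0.4,0.5,0.5,0.5,0.5,0.5,0.5,0.5], "linear": [[0.001,0.001,0.01],[0.0015,0.001,0.022],[0.0015,0.001,0.032],[0.0015,0.001,0.037],[0.0015,0.001,0.039],[0.0015,0.001,0.039],[0.0015,0.001,0.039],[0.0015,0.001,0.039],[0.0015,0.001,0.039],[0.0015,0.001,0.035],[0.0015,0.001,0.02],[0.0015,0.001,0],[0.0015,0.001,-0.02],[0.0015,0.001,-0.04],[0.0015,0.001,-0.04]], "angular": [[0,0,0],[0,0,0],[0,0,0],[0,0,0],[0,0,0],[0,0,0],[0,0,0],[0,0,0],[0,0,0],[0,0,0],[0,0,0],[0,0,0],[0,0,0],[0,0,0],[0,0,0]]}}

```text
clock: 6.95
tcp_pos: [0.6474, -0.1879, 0.104]
ee_rot: [0.003, 0.676, 0.737, 0.002]
wrist_force: [-0.1, 0.5, 0.6]
gripper_width: 0.497
```

```bash
python3 -c "
from h import *
im,d,st=shot('wrist','w4'); c=cam('wrist',st)
delta(.4645,-.3195,.1)
print(proj(c,(.6440,-.1895,.033)),proj(c,(.6373,-.12,.015)),proj(c,(.6318,-.05,.015)))"
```

```text
lin [-0.1155 -0.1923  0.0013] ang [ 0.0043  0.0016 -0.0022] tcp [ 0.6461 -0.1879  0.102 ] t 7.0 grip 0.498 F [-0.5 -1.2  0.2]
(np.float64(272.3947561139897), np.float64(225.99805936023742)) (np.float64(271.14010278610914), np.float64(132.28414072162934)) (np.float64(271.0577611305594), np.float64(27.308413103128856))
```

View pics/w4.png

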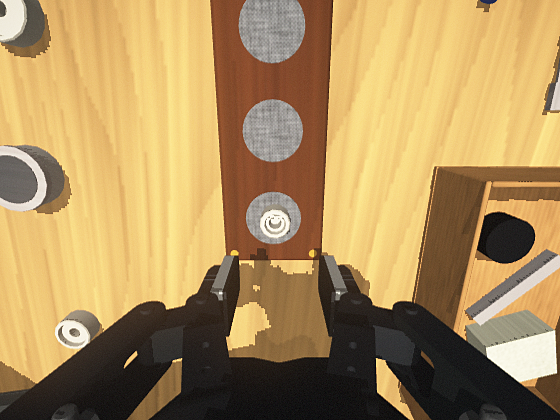

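Die_24 sits centred on its felt at (275,222). Next is die_33 at (75,330).

>>> {"method": "play_rows", "body": {"fingers": [0.75,0.75,0.75,0.75,0.75,0.75,0.75,0.75,0.75,0.75,0.75,0.75], "linear": [[-0.005,-0.008,0],[-0.017,-0.028,0],[-0.034,-0.056,0],[-0.052,-0.086,0],[-0.07,-0.116,0],[-0.087,-0.145,0],[-0.102,-0.17,0],[-0.112,-0.185,0],[-0.116,-0.19,0.005],[-0.116,-0.192,0.01],[-0.116,-0.192,0.01],[-0.116,-0.192,0.01]], "angular": [[0,0,0],[0,0,0],[0,0,0],[0,0,0],[0,0,0],[0,0,0],[0,0,0],[0,0,0],[0,0,0],[0,0,0],[0,0,0],[0,0,0]]}}

```text
clock: 8.2
tcp_pos: [0.4643, -0.3185, 0.0889]
ee_rot: [-0.0, 0.675, 0.738, 0.0]
wrist_force: [-0.5, 0.4, 0.2]
gripper_width: 0.747
```

```bash
python3 -c "
from h import *
im,d,st=shot('wrist','w5'); c=cam('wrist',st)
p=proj(c,(.4645,-.3195,.018)); print(p)
meas('w5',c,[(int(p[0]),int(p[1]))],36,.018,90,170)
delta(.4645,-.3195,.0045)
"
```

```text
(np.float64(277.7216172576274), np.float64(226.01837124702104))
(277, 226) circ 0.4645 -0.3194 D 0.0328 cen 0.4644 -0.3193 Deq 0.0319
lin [-0.001  -0.0001  0.0847] ang [ 0.0005 -0.0006  0.0001] tcp [ 0.4644 -0.3186  0.0892] t 8.25 grip 0.748 F [-0.1 -0.3  0.4]
```

View pics/w5.png

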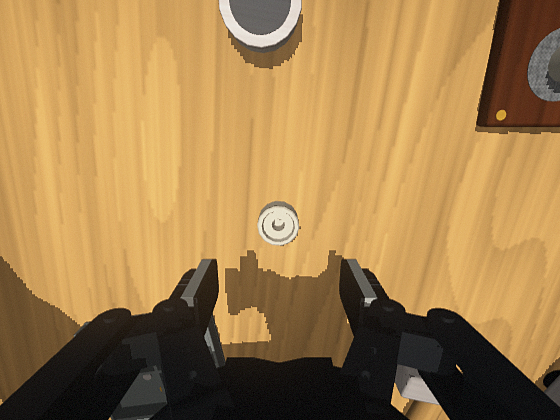

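Die_33 is at (278,224), 32.8 mm across.

>>> {"method": "play_rows", "body": {"fingers": [0.7,0.7,0.7,0.7,0.7,0.7,0.7,0.6,0.45,0.35,0.25,0.25,0.25,0.25,0.25,0.25,0.25,0.25], "linear": [[-0.001,0,0.01],[-0.001,0,0.03],[-0.001,0,0.05],[-0.001,0,0.068],[-0.001,0,0.078],[-0.001,0,0.083],[-0.001,0,0.085],[-0.001,0,0.085],[-0.001,0,0.085],[-0.001,0,0.085],[-0.001,0,0.085],[-0.001,0,0.085],[-0.001,0,0.085],[-0.001,0,0.085],[-0.001,0,0.075],[-0.001,0,0.055],[-0.001,0,0.035],[-0.001,0,0.03]], "angular": [[0,0,0],[0,0,0],[0,0,0],[0,0,0],[0,0,0],[0,0,0],[0,0,0],[0,0,0],[0,0,0],[0,0,0],[0,0,0],[0,0,0],[0,0,0],[0,0,0],[0,0,0],[0,0,0],[0,0,0],[0,0,0]], "newtons": 30}}

```text
clock: 10.05
tcp_pos: [0.4648, -0.3214, 0.0616]
ee_rot: [0.002, 0.676, 0.737, 0.0]
wrist_force: [-0.5, 0.2, 0.6]
gripper_width: 0.372
```

```bash
python3 -c "
from h import *
meas('w4',cam('wrist',robot.get_state()),[(272,130)],36,.015,60,60) if 0 else 0
delta(.638,-.1197,.02)
"
```

```text
lin [0.1862 0.1898 0.0418] ang [ 0.0033  0.0025 -0.0022] tcp [ 0.4648 -0.3214  0.0616] t 10.05 grip 0.372 F [-0.5  0.2  0.6]
```

>>> {"method": "play_rows", "body": {"fingers": [0.25,0.25,0.25,0.25,0.25,0.25,0.25,0.25,0.25,0.25,0.25,0.25,0.25], "linear": [[0.005,0.005,0],[0.02,0.02,0],[0.04,0.04,0],[0.062,0.063,0],[0.085,0.086,0],[0.108,0.11,0],[0.13,0.132,0],[0.152,0.155,0],[0.17,0.173,0],[0.181,0.184,0],[0.186,0.19,0],[0.186,0.19,0],[0.186,0.19,0]], "angular": [[0,0,0],[0,0,0],[0,0,0],[0,0,0],[0,0,0],[0,0,0],[0,0,0],[0,0,0],[0,0,0],[0,0,0],[0,0,0],[0,0,0],[0,0,0]]}}

```text
clock: 11.35
tcp_pos: [0.6359, -0.1206, 0.0588]
ee_rot: [-0.0, 0.677, 0.736, -0.001]
wrist_force: [0.5, -0.5, -0.9]
gripper_width: 0.368
```

```bash
python3 -c "
from h import *
im,d,st=shot('wrist','w6'); c=cam('wrist',st)
print(proj(c,(.638,-.1197,.015)),proj(c,(.632,-.05,.015)))
meas('w6',c,[(280,128)],46,.015,60,60)
delta(.638,-.1197,.02)
"
```

```text
(np.float64(280.67599704523104), np.float64(236.96344720398574)) (np.float64(280.6889799640322), np.float64(131.77267765826318))
(280, 128) circ 0.6321 -0.0493 D 0.0464 cen 0.6321 -0.0494 Deq 0.0458
lin [0.0011 0.0023 0.039 ] ang [-0.0014  0.001  -0.0042] tcp [ 0.6358 -0.1209  0.059 ] t 11.4 grip 0.37 F [-0.4  0.6 -0. ]
```

View pics/w6.png

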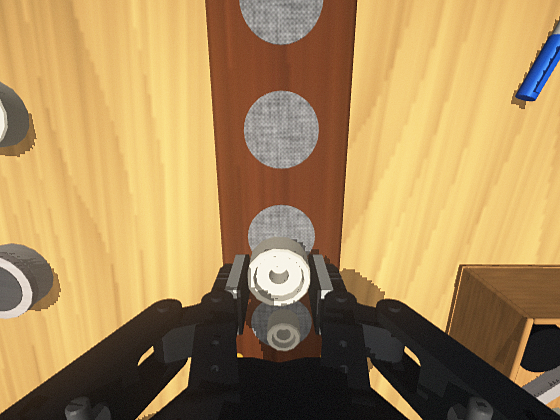

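>>> {"method": "play_rows", "body": {"fingers": [0.25,0.25,0.25,0.25,0.25,0.25,0.4,0.5,0.6,0.6,0.6,0.6,0.6,0.6,0.6,0.6], "linear": [[0.001,0.001,0.01],[0.0015,0.002,0.022],[0.0015,0.002,0.032],[0.0015,0.002,0.037],[0.0015,0.002,0.039],[0.0015,0.002,0.039],[0.0015,0.002,0.039],[0.0015,0.002,0.039],[0.0015,0.002,0.039],[0.0015,0.002,0.035],[0.0015,0.002,0.02],[0.0015,0.002,0],[0.0015,0.002,-0.02],[0.0015,0.002,-0.035],[0.0015,0.002,-0.04],[0.0015,0.002,-0.04]], "angular": [[0,0,0],[0,0,0],[0,0,0],[0,0,0],[0,0,0],[0,0,0],[0,0,0],[0,0,0],[0,0,0],[0,0,0],[0,0,0],[0,0,0],[0,0,0],[0,0,0],[0,0,0],[0,0,0]]}}

```text
clock: 13.0
tcp_pos: [0.6392, -0.1175, 0.1005]
ee_rot: [0.001, 0.676, 0.737, 0.0]
wrist_force: [0.1, -1.2, -1.0]
gripper_width: 0.6
```

```bash
python3 -c "
from h import *
im,d,st=shot('wrist','w7'); c=cam('wrist',st)
print(proj(c,(.638,-.1197,.033)))
delta(.446,-.055,.1)
"
```

```text
(np.float64(275.56833118911374), np.float64(228.6206646122103))
lin [ 0.0788 -0.1864 -0.0006] ang [ 0.      0.0003 -0.0021] tcp [ 0.6385 -0.1175  0.0994] t 13.05 grip 0.602 F [-0.5 -0.3 -0.2]
```

View pics/w7.png

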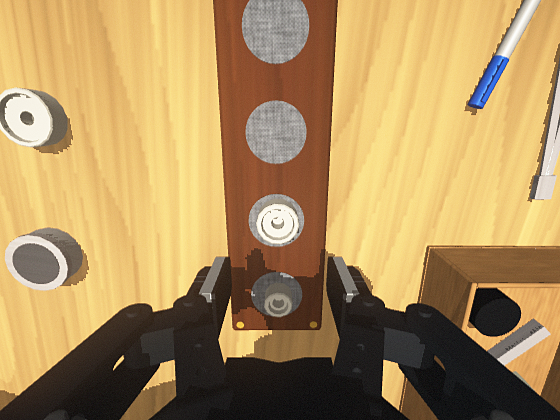

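Die_33 is on its felt at (277,222), and die_24 is still centred at (278,302). Next is die_42, at (27,117) here.

>>> {"method": "play_rows", "body": {"fingers": [0.75,0.75,0.75,0.75,0.75,0.75,0.75,0.75,0.75,0.75,0.75,0.75], "linear": [[0.003,-0.008,0],[0.012,-0.028,0],[0.024,-0.056,0],[0.036,-0.086,0],[0.049,-0.116,0],[0.061,-0.145,0],[0.071,-0.168,0],[0.077,-0.18,0],[0.079,-0.185,0],[0.079,-0.186,0.005],[0.079,-0.186,0.01],[0.079,-0.186,0.01]], "angular": [[0,0,0],[0,0,0],[0,0,0],[0,0,0],[0,0,0],[0,0,0],[0,0,0],[0,0,0],[0,0,0],[0,0,0],[0,0,0],[0,0,0]]}}

```text
clock: 14.25
tcp_pos: [0.447, -0.0549, 0.0884]
ee_rot: [-0.001, 0.676, 0.737, -0.0]
wrist_force: [-0.5, -0.3, 0.0]
gripper_width: 0.75
```

```bash
python3 -c "
from h import *
im,d,st=shot('wrist','w8'); c=cam('wrist',st)
p=proj(c,(.446,-.055,.018)); print(p)
meas('w8',c,[(int(p[0]),int(p[1]))],42,.018,90,170)
delta(.446,-.055,.0035)
"
```

```text
(np.float64(276.3185821160539), np.float64(224.89180600497048))
(276, 224) circ 0.4464 -0.0545 D 0.042 cen 0.4463 -0.0545 Deq 0.0412
lin [-0.0001 -0.0011  0.0852] ang [-0.0005 -0.0006 -0.0026] tcp [ 0.4471 -0.0549  0.0887] t 14.3 grip 0.75 F [-0.1 -0.5  0.4]
```

View pics/w8.png

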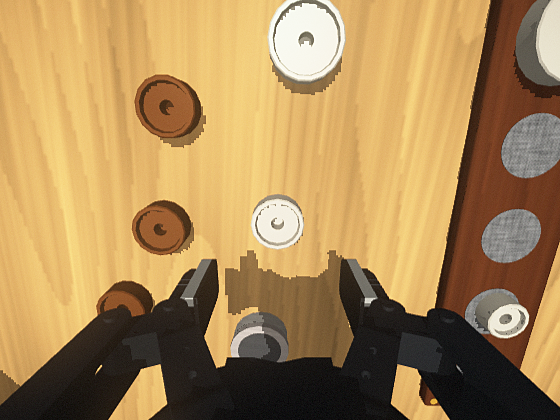

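Die_42 is at (277,222), white and 42.0 mm across. The brown look-alikes at (162,227), (167,106) and (125,300) stay clear of the fingers.

>>> {"method": "play_rows", "body": {"fingers": [0.7,0.7,0.7,0.7,0.7,0.7,0.7,0.6,0.5,0.42,0.35,0.35,0.35,0.35,0.35,0.35,0.35,0.35], "linear": [[0,-0.001,0.01],[0,-0.001,0.03],[0,-0.001,0.05],[0,-0.001,0.068],[0,-0.001,0.078],[0,-0.001,0.083],[0,-0.001,0.085],[0,-0.001,0.085],[0,-0.001,0.085],[0,-0.001,0.085],[0,-0.001,0.085],[0,-0.001,0.085],[0,-0.001,0.085],[0,-0.001,0.085],[0,-0.001,0.075],[0,-0.001,0.055],[0,-0.001,0.035],[0,-0.001,0.03]], "angular": [[0,0,0],[0,0,0],[0,0,0],[0,0,0],[0,0,0],[0,0,0],[0,0,0],[0,0,0],[0,0,0],[0,0,0],[0,0,0],[0,0,0],[0,0,0],[0,0,0],[0,0,0],[0,0,0],[0,0,0],[0,0,0]], "newtons": 30}}

```text
clock: 16.1
tcp_pos: [0.447, -0.0549, 0.0614]
ee_rot: [0.002, 0.676, 0.737, 0.001]
wrist_force: [0.8, -1.0, -0.5]
gripper_width: 0.471
```

```bash
python3 -c "
from h import *
delta(.632,-.0498,.0195)
"
```

```text
lin [-0.0107  0.1846  0.0427] ang [ 0.0041  0.001  -0.0024] tcp [ 0.447  -0.0549  0.0614] t 16.1 grip 0.471 F [ 0.8 -1.  -0.5]
```

>>> {"method": "play_rows", "body": {"fingers": [0.35,0.35,0.35,0.35,0.35,0.35,0.35,0.35,0.35,0.35,0.35,0.35], "linear": [[0,0.008,0],[-0.001,0.025,0],[-0.003,0.05,0],[-0.005,0.078,0],[-0.007,0.106,0],[-0.008,0.134,0],[-0.01,0.158,0],[-0.0105,0.175,0],[-0.0105,0.183,0],[-0.0105,0.185,0],[-0.0105,0.185,0],[-0.0105,0.185,0]], "angular": [[0,0,0],[0,0,0],[0,0,0],[0,0,0],[0,0,0],[0,0,0],[0,0,0],[0,0,0],[0,0,0],[0,0,0],[0,0,0],[0,0,0]]}}

```text
clock: 17.3
tcp_pos: [0.6298, -0.0495, 0.059]
ee_rot: [-0.0, 0.676, 0.737, -0.001]
wrist_force: [-0.3, -0.2, -0.8]
gripper_width: 0.481
```

```bash
python3 -c "
from h import *
im,d,st=shot('wrist','w9'); c=cam('wrist',st)
print(proj(c,(.626,.0196,.015)),proj(c,(.632,-.05,.015)))
meas('w9',c,[(280,128)],46,.015,60,60)
delta(.632,-.0498,.0195)
"
```

```text
(np.float64(280.8088656097396), np.float64(134.41553112143055)) (np.float64(280.63116024309295), np.float64(238.87116172939008))
(280, 128) circ 0.626 0.0204 D 0.0464 cen 0.626 0.0204 Deq 0.0457
lin [-0.0004  0.0021  0.0397] ang [-0.001   0.0003 -0.0022] tcp [ 0.6299 -0.0496  0.0592] t 17.35 grip 0.475 F [-0.5 -0.8 -0.6]
```

View pics/w9.png

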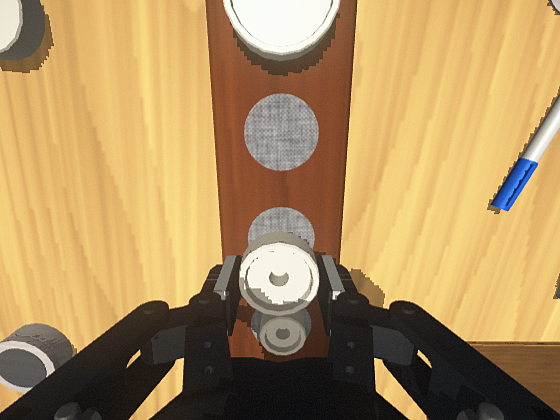

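>>> {"method": "play_rows", "body": {"fingers": [0.35,0.35,0.35,0.35,0.35,0.35,0.5,0.6,0.7,0.7,0.7,0.7,0.7,0.7,0.7,0.7], "linear": [[0,0.001,0.01],[0,0.002,0.022],[0,0.002,0.032],[0,0.002,0.037],[0,0.002,0.0395],[0,0.002,0.0395],[0,0.002,0.0395],[0,0.002,0.0395],[0,0.002,0.039],[0,0.002,0.035],[0,0.002,0.02],[0,0.002,0],[0,0.002,-0.02],[0,0.002,-0.035],[0,0.002,-0.04],[0,0.002,-0.04]], "angular": [[0,0,0],[0,0,0],[0,0,0],[0,0,0],[0,0,0],[0,0,0],[0,0,0],[0,0,0],[0,0,0],[0,0,0],[0,0,0],[0,0,0],[0,0,0],[0,0,0],[0,0,0],[0,0,0]]}}

```text
clock: 18.95
tcp_pos: [0.6333, -0.0492, 0.1005]
ee_rot: [0.001, 0.676, 0.737, 0.001]
wrist_force: [0.4, 0.3, -0.0]
gripper_width: 0.701
```

```bash
python3 -c "
from h import *
im,d,st=shot('wrist','w10'); c=cam('wrist',st)
delta(.4545,.0735,.1)
"
```

```text
lin [ 0.1377 -0.167  -0.0006] ang [ 0.0001  0.0003 -0.0022] tcp [ 0.6327 -0.0493  0.0994] t 19.0 grip 0.704 F [ 0.  -0.2  0.2]
```

View pics/w10.png

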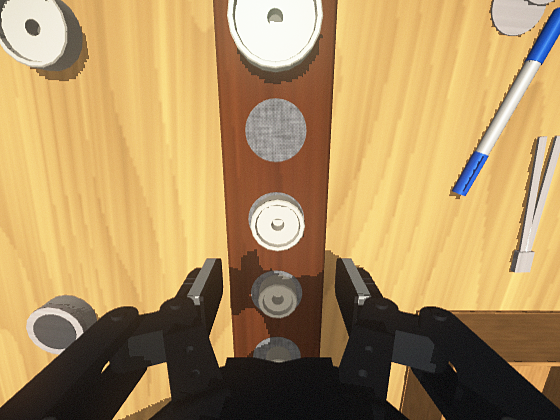

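Die_42 covers its felt at (277,222). The last one is die_51, at (33,30) here.

>>> {"method": "play_rows", "body": {"fingers": [0.85,0.85,0.85,0.85,0.85,0.85,0.85,0.85,0.85,0.85,0.85,0.85,0.85], "linear": [[0.005,-0.007,0],[0.018,-0.022,0],[0.037,-0.045,0],[0.058,-0.07,0],[0.079,-0.096,0],[0.1,-0.121,0],[0.118,-0.143,0],[0.13,-0.158,0],[0.136,-0.165,0],[0.138,-0.167,0],[0.138,-0.167,0.005],[0.138,-0.167,0.01],[0.138,-0.167,0.01]], "angular": [[0,0,0],[0,0,0],[0,0,0],[0,0,0],[0,0,0],[0,0,0],[0,0,0],[0,0,0],[0,0,0],[0,0,0],[0,0,0],[0,0,0],[0,0,0]]}}

```text
clock: 20.3
tcp_pos: [0.4546, 0.0732, 0.0883]
ee_rot: [-0.001, 0.677, 0.736, -0.001]
wrist_force: [0.2, -0.0, -0.3]
gripper_width: 0.851
```

```bash
python3 -c "
from h import *
im,d,st=shot('wrist','w11'); c=cam('wrist',st)
p=proj(c,(.4545,.0735,.018)); print(p)
meas('w11',c,[(int(p[0]),int(p[1]))],48,.018,90,170)
delta(.4545,.0735,.003)
"
```

```text
(np.float64(277.55986810022677), np.float64(224.59095878580644))
(277, 224) circ 0.4544 0.0743 D 0.0511 cen 0.4544 0.0743 Deq 0.0503
lin [ 0.0001 -0.0001  0.0856] ang [-0.0011 -0.     -0.0033] tcp [0.4547 0.0734 0.0886] t 20.35 grip 0.854 F [ 0.  -0.1 -0. ]
```

View pics/w11.png

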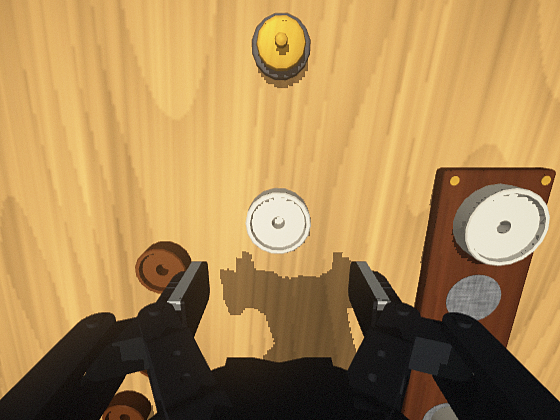

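>>> {"method": "play_rows", "body": {"fingers": [0.8,0.8,0.8,0.8,0.8,0.8,0.8,0.7,0.6,0.52,0.45,0.45,0.45,0.45,0.45,0.45,0.45,0.45], "linear": [[0.001,0,0.01],[0.001,0,0.03],[0.001,0,0.05],[0.001,0,0.068],[0.001,0,0.078],[0.001,0,0.083],[0.001,0,0.0855],[0.001,0,0.0855],[0.001,0,0.0855],[0.001,0,0.0855],[0.001,0,0.0855],[0.001,0,0.0855],[0.001,0,0.0855],[0.001,0,0.0855],[0.001,0,0.075],[0.001,0,0.055],[0.001,0,0.035],[0.001,0,0.03]], "angular": [[0,0,0],[0,0,0],[0,0,0],[0,0,0],[0,0,0],[0,0,0],[0,0,0],[0,0,0],[0,0,0],[0,0,0],[0,0,0],[0,0,0],[0,0,0],[0,0,0],[0,0,0],[0,0,0],[0,0,0],[0,0,0]], "newtons": 30}}

```text
clock: 22.15
tcp_pos: [0.4559, 0.0752, 0.0615]
ee_rot: [0.001, 0.676, 0.737, 0.002]
wrist_force: [-0.2, -0.3, -0.5]
gripper_width: 0.583
```

```bash
python3 -c "
from h import *
delta(.6257,.0200,.0190)
"
```

```text
lin [-0.0696  0.1643  0.0432] ang [ 0.0043 -0.0003 -0.0024] tcp [0.4559 0.0752 0.0615] t 22.15 grip 0.583 F [-0.2 -0.3 -0.5]
```

>>> {"method": "play_rows", "body": {"fingers": [0.45,0.45,0.45,0.45,0.45,0.45,0.45,0.45,0.45,0.45,0.45,0.45], "linear": [[-0.004,0.008,-0.005],[-0.014,0.023,-0.01],[-0.03,0.045,-0.01],[-0.045,0.07,-0.01],[-0.056,0.095,-0.01],[-0.064,0.12,-0.01],[-0.068,0.141,-0.01],[-0.0695,0.155,-0.01],[-0.0695,0.162,-0.005],[-0.0695,0.1645,0],[-0.0695,0.1645,0],[-0.0695,0.1645,0]], "angular": [[0,0,0],[0,0,0],[0,0,0],[0,0,0],[0,0,0],[0,0,0],[0,0,0],[0,0,0],[0,0,0],[0,0,0],[0,0,0],[0,0,0]]}}

```text
clock: 23.35
tcp_pos: [0.6233, 0.0199, 0.0587]
ee_rot: [-0.001, 0.676, 0.737, -0.001]
wrist_force: [0.2, 0.4, 0.2]
gripper_width: 0.587
```

```bash
python3 -c "
from h import *
im,d,st=shot('wrist','w12'); c=cam('wrist',st)
delta(.6257,.0200,.0190)
"
```

```text
lin [-0.0001  0.0022  0.0401] ang [-0.001   0.0002 -0.0016] tcp [0.6235 0.0199 0.0591] t 23.4 grip 0.583 F [-1.   0.8 -0.2]
```

View pics/w12.png

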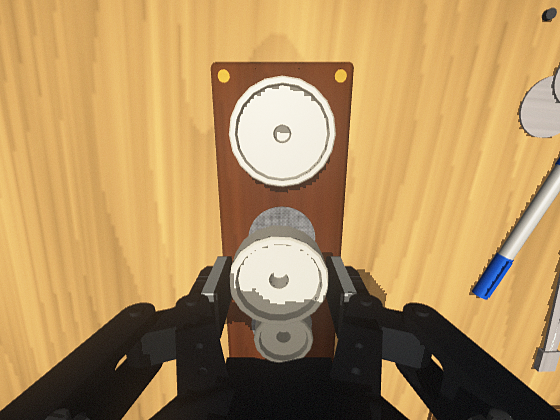

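>>> {"method": "play_rows", "body": {"fingers": [0.45,0.45,0.45,0.45,0.45,0.45,0.6,0.7,0.8,0.8,0.8,0.8,0.8,0.8,0.8,0.8,0.8,0.8], "linear": [[0,0.001,0.01],[0,0.002,0.022],[0,0.002,0.032],[0,0.002,0.037],[0,0.002,0.0395],[0,0.002,0.0395],[0,0.002,0.0395],[0,0.002,0.0395],[0,0.002,0.039],[0,0.002,0.035],[0,0.002,0.02],[0,0.002,0],[0,0.002,-0.025],[0,0.002,-0.05],[0,0.002,-0.08],[-0.01,0.002,-0.11],[-0.03,0.002,-0.13],[-0.04,0.002,-0.14]], "angular": [[0,0,0],[0,0,0],[0,0,0],[0,0,0],[0,0,0],[0,0,0],[0,0,0],[0,0,0],[0,0,0],[0,0,0],[0,0,0],[0,0,0],[0,0,0],[0,0,0],[0,0,0],[0,0,0],[0,0,0],[0,0,0]]}}

```text
clock: 25.2
tcp_pos: [0.631, -0.0215, 0.2029]
ee_rot: [0.002, 0.677, 0.736, 0.001]
wrist_force: [-0.6, 0.2, -0.5]
gripper_width: 0.799
```

>>> {"method": "play_rows", "body": {"fingers": [0.8,0.8,0.8,0.8,0.8,0.8,0.8,0.8,0.8,0.8,0.8,0.8], "linear": [[-0.02,0,0],[-0.05,0,-0.005],[-0.08,0,-0.01],[-0.11,0,-0.01],[-0.14,0,-0.01],[-0.17,0,-0.01],[-0.2,0,-0.01],[-0.22,0,-0.01],[-0.23,0,-0.01],[-0.23,0,-0.01],[-0.23,0,-0.01],[-0.23,0,-0.01]], "angular": [[0,0,0],[0,0,0],[0,0,0],[0,0,0],[0,0,0],[0,0,0],[0,0,0],[0,0,0],[0,0,0],[0,0,0],[0,0,0],[0,0,0]]}}

```text
clock: 26.4
tcp_pos: [0.6499, -0.2465, 0.2096]
ee_rot: [-0.0, 0.675, 0.738, 0.001]
wrist_force: [-0.3, -0.1, -0.0]
gripper_width: 0.802
```

```bash
python3 -c "
from h import *
im,d,st=shot('wrist','w13'); c=cam('wrist',st); print(st['tcp_pos'])
a,b,s=shot('scene','s13'); a,b,s=shot('top','t13')
for p in [(.6445,-.189),(.638,-.1195),(.632,-.0495),(.626,.0204),(.62,.0905)]:
  q=proj(c,(*p,.033)); print(np.round(q))
  try: meas('w13',c,[(int(q[0]),int(q[1]))],26,.033,60,185)
  except Exception as e: print(e)
"
```

```text
[ 0.64987095 -0.24652324  0.20955724]
[278. 140.]
(277, 139) circ 0.6453 -0.187 D 0.0239 cen 0.6454 -0.1872 Deq 0.0228
[277.  68.]
(277, 67) circ 0.6389 -0.1156 D 0.0329 cen 0.6388 -0.1159 Deq 0.0317
[277. -17.]
(277, -16) circ 0.6348 -0.0627 D 0.0301 cen 0.6347 -0.0651 Deq 0.0134
[ 277. -115.]
max() iterable argument is empty
[ 278. -232.]
max() iterable argument is empty
```

View pics/w13.png

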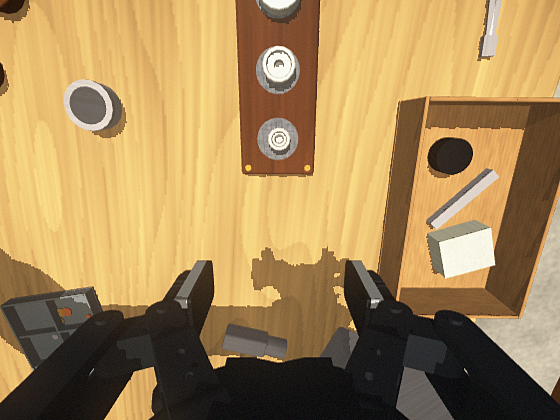

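View pics/s13.png

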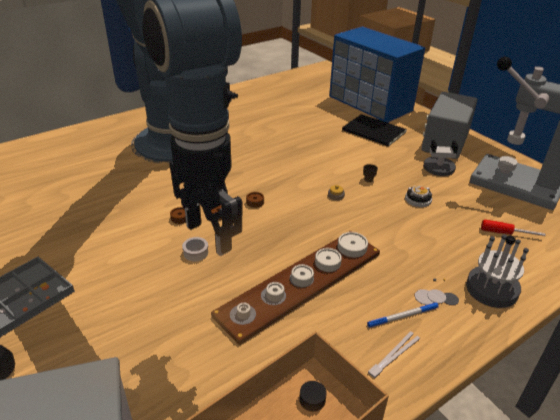

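View pics/t13.png

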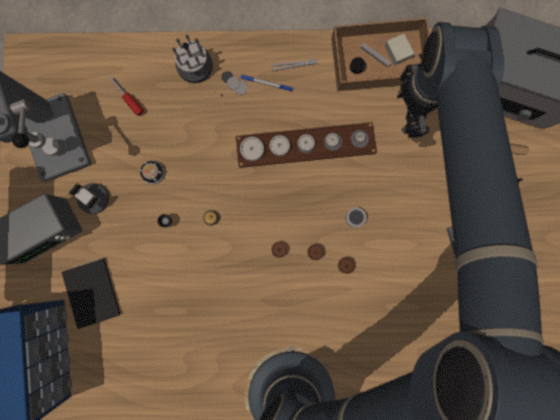

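All five dies stand in size order on the board, at (252,148) to (360,139) in the top view. The arm is clear. I'll check the positions against the first top picture.

```bash
python3 -c "
from h import *
c=cam('top')
F=[(.6189,.0894),(.6254,.0186),(.6316,-.0508),(.6373,-.1208),(.6434,-.1905)]
for p in F:
  q=proj(c,(*p,.033)); print('felt/start',p); meas('t13',c,[(int(round(q[0])),int(round(q[1])))],17,.033,70,100)
for f in ('top0','t13'): 
  print(f)
  meas(f,c,[(152,172)],10,.029,256,90)
a=np.load('pics/top0.npz')['im'].astype(int);b=np.load('pics/t13.npz')['im'].astype(int)
print('watch diff',abs(a-b)[155:190,135:170].mean(),'ref noise',abs(a-b)[330:365,180:215].mean())
print(robot.get_state()['dq'].round(4))
"
```

```text
felt/start (0.6189, 0.0894)
(251, 148) circ 0.6187 0.0888 D 0.061 cen 0.6186 0.0887 Deq 0.059
felt/start (0.6254, 0.0186)
(279, 145) circ 0.6261 0.0178 D 0.052 cen 0.6263 0.0179 Deq 0.0501
felt/start (0.6316, -0.0508)
(306, 142) circ 0.6319 -0.0499 D 0.0433 cen 0.6319 -0.0503 Deq 0.0415
felt/start (0.6373, -0.1208)
(333, 140) circ 0.6378 -0.1175 D 0.0349 cen 0.6381 -0.1172 Deq 0.0325
felt/start (0.6434, -0.1905)
(361, 137) circ 0.6447 -0.1888 D 0.0252 cen 0.6446 -0.1884 Deq 0.0232
top0
(152, 172) circ 0.5633 0.3448 D 0.0454 cen 0.5639 0.3448 Deq 0.0397
t13
(152, 172) circ 0.5633 0.3448 D 0.0454 cen 0.5645 0.345 Deq 0.0409
watch diff 7.354829931972789 ref noise 8.279455782312926
[ 0.0039  0.0021  0.0062 -0.0039  0.0014  0.0002 -0.0005]
```

All the dies are within about 4 mm of their felt centres, and the 60 mm die and the watch haven't moved. Handing in.

```bash
python3 -c "
from h import *
print(robot.hand_in())"
```

```text
the job is handed in; nothing more can be done
None
```

The four white dies are back on the board in order after the 60 mm die: 51, 42, 33, then 24 mm. I handed the job in at about 26.5 s of the 88 s; the hand-in gave no verdict.

- **Position:** in the last top view the centres were about 1 mm (51 and 42 mm dies), 4 mm (33 mm) and 2 mm (24 mm) from their felt centres; 12 mm is allowed.
- **Standing flat:** all four looked flat and rim up in the last pictures. I judged tilt by eye rather than measuring it.
- **Left in place:** the 60 mm die moved less than 1 mm and the watch's outline did not shift. The brown look-alikes were not touched.
- **Robot:** the gripper was open and clear of everything.
- **Disagreements:** the wrist and top cameras differed by 1–2 mm, as expected from the calibration. In the last wrist picture only the 24 and 33 mm dies were fully in view, so only the top camera measured the other two; the scene picture showed them in place.

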